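# Back off the ratchet clamp and re-set it to the red index

### The arm

A 6-joint arm with a two-finger parallel gripper is mounted at the origin on the work surface. World frame = base frame: x ahead of the robot, y to its left, z up, the work surface at z = 0. Lengths are in m, angles in rad, forces in N, time in s.
With the tool pointing down it reaches from about 0.325 to 0.9 m from the base axis. Payload 6.1 kg.
Tool frame: the origin (TCP) lies between the finger pads; the fingertips stand 11 mm ahead of it and the grasp point (between the pads) lies 8 mm behind it; z points along the fingers, y is the direction in which the jaws open and shut (so a half turn about z gives the same grasp; the last joint's range is limited). The gripper opens to 85 mm and grips with 20 to 120 N. Pads are 22 mm wide; open, the fingers measure 114 mm over their backs; the gripper's body (76 mm by 85 mm) begins 54 mm behind the grasp point. The pads swing forward as they close: fully open they stand 13 mm farther back than shut.
Start: joints at [0.998, 0.22, 1.526, -0, 1.395, -0.126], TCP at [0.27, 0.564, 0.21] pointing down, gripper open.
Joint ranges: [-2.98, 2.98], [-0.91, 2.08], [0.09, 2.57], [-1.24, 4.39], [0.2, 2.65], [-2.68, 2.68]. Speed limits (rad/s): [2.57, 2.57, 3.01, 3.14, 3.14, 3.14].

### API

Orientations are given as a unit quaternion [w, x, y, z].
In Python, from station import arm gives the robot as it stands. Calls block until the motion is done:
- arm.move_ptp(position, orientation): joint-space move of the TCP to a pose.
- arm.move_l(position, frame=None, feed=0.15, max_force=None): straight line of the TCP; frame=None keeps the orientation; feed is the mean speed in m/s. With max_force (N) it stops when the force on the tool has changed by that much, and returns True; else False.
- arm.move_joints(angles): joint-space move.
- arm.command_gripper(opening, squeeze=None): opening from 0.0 (shut) to 1.0 (fully open); squeeze is the grip in N (None keeps the last); returns when the fingers have stopped.
- arm.wait(seconds).
- arm.ik(position, orientation): joint angles nearest the present ones, or None.
- arm.sense(): the state.
- arm.camera(name): name is "scene" or "top" or "wrist"; returns (picture, depth): 400x640x3 uint8, red, green, blue; 400x640 float32, m along the optical axis (not along the pixel's ray), 0 where there is no reading.
- arm.camera_info(name): a dict with "K" (3x3 intrinsics, pixels), "k1" (the pictures are not rectified: a ray, as slopes to the right and down, at radius r is drawn at 1 + k1 r^2 times it, then the intrinsics apply), "rvec" (rotation vector, rad) and "tvec" (3), from world to camera coordinates, as OpenCV has them. Camera axes: x right, y down, z forward; pixel columns grow to the right and rows downward; lengths in m; the calibration is good to about 2 mm. A picture is of the moment at which its call begins: read the wrist's pose just before it. camera_info takes no time and is no camera call; for the wrist camera it gives the pose at the moment of the call.
A pose or a line that the arm cannot do raises arm.IKError and nothing moves.
- arm.sign_off(): hands the job in, once; it reports no verdict.
The state is a dict: "clock": time; "joint_positions": joint angles; "joint_velocities": joint speeds; "effort": joint torques, N m; "eef_pos": TCP position; "tcp_rot": TCP orientation; "contact_force": force on the tool from outside, world axes, zero at the start; "torque": the same for the moment, N m; "gripper_width": opening from 0.0 (shut) to 1.0 (fully open).
Only numpy, scipy, OpenCV 4.12 (cv2) and the standard library are available. Lean on these libraries where they do the work, as an engineer would, in place of code of your own. Each camera call takes 0.05 s, during which the arm holds its last target.

### The job

On the blue clamp console, lift the sprung pawl off the ratchet wheel by its orange finger post and keep it lifted until the black knob has spun all the way back to its stop. Then let the pawl drop in again and wind the knob clockwise, in as many grips as it takes, until the ratchet holds its white pointer on the tooth nearest the red index, and let go. Leave the red index and the other things on the bench as they are.

Things in the scene. Friction and masses are not known exactly. Their poses are not given: they have to be found in the camera images.
- knob_grip (a point): Where to grip the black knob: on its axis, mid-bar, 54 mm out from the sloping face. The bar is straight-sided, 64 mm long, 18 mm wide, from 28 to 72 mm out from the face. Axes turn with the knob: x along the bar towards the white pointer, y across the bar (grip width), z out of the face along the knob's axis (26 degrees from vertical, leaning towards the robot).
- knob (a joint): Knob angle, rad: 0 at its stop (fully backed off), growing clockwise as one looks at the face (a negative turn about z of knob_grip), up to 4.5. A damped return spring, 0.06 to 0.15 N m, always drives it towards 0, running all the way back in about 2 s when the pawl is lifted. It cannot be turned back while the pawl is in. Winding needs up to about 0.25 N m.
- wheel (a point): Centre of the steel ratchet wheel under the knob, fixed to it: 100 mm across, 8 to 18 mm out from the face, 24 teeth. Winding clockwise clicks over the teeth; when let go the knob falls back onto the last tooth passed, so it rests only at joint knob = 0.092 + 0.262 n rad (n = 0, 1, 2 ..). White ticks on the black dial show where the pointer then stands.
- pointer_tip (a point): Tip of the white pointer on the ratchet wheel, 62 mm from the knob's axis, 19 mm out from the face.
- red_index (a point): Tip of the red index, a small red block held by friction on the dial's rim (14 x 7 mm, 15 mm high, reaching 77 mm from the axis). This point is 62 mm from the knob's axis, 19 mm out from the face: the pointer tip coincides with it when the knob stands exactly at the index.
- index (a joint): Where the red index stands: the value of joint knob (rad) at which the pointer would be exactly on it. It must not be shifted.
- pawl_post (a point): Where to take the pawl's orange finger post: on its axis, 44 mm out from the sloping face. The post is a round pin 12 mm across, standing straight out of the face from 17 to 59 mm. Axes turn with the pawl: y from the post towards the pawl's pivot, 50 mm away; z straight out of the face; x up the slope, the way the post must go to lift the pawl.
- pawl_tip (a point): Tip of the brass pawl in the ratchet teeth, 53 mm beyond the pivot from the post, 13 mm out from the face. The pawl is a flat bar 8 to 20 mm out from the face.
- pawl (a joint): Pawl angle, rad: about 0.03 fully down in a tooth, up to 0.12 riding over the teeth, growing to its stop at 0.5 as it is lifted (a positive turn about z of pawl_post). Clear of the teeth above 0.15. A spring drives it into the teeth, about 2.5 N at the post when down, 4 N when lifted by 0.4; let go, it snaps down by itself.
- console: The blue clamp console, 290 mm wide (y), fixed; origin on the bench below the knob axis's foot, reaching 95 mm before and 227 mm behind it (x). Its flat face, 210 mm up the slope, slopes 26 degrees, lower edge nearest the robot, 175 mm above the bench where the knob's axis leaves it. From x = 115 mm back is a bed 152 mm high, grey jaws up to 201 mm.
- blank: a bystander: a wooden blank, 80 x 34 x 40 mm high, lying loose on the console's bed beside the fixed fence; origin at the centre of its underside
- mallet: a bystander: a wooden mallet lying flat: head 60 x 110 x 60 mm, handle 200 mm; origin at the centre of its underside
- glue: a bystander: a white glue bottle with an orange cap, 60 mm across, 170 mm tall; origin at the centre of its underside
- tape: a bystander: a roll of yellow tape, 90 mm across, 30 mm high; origin at the centre of its underside
- sanding_block: a bystander: a cork sanding block 90 x 60 x 40 mm; origin at the centre of its underside
- screwdriver: a bystander: a screwdriver with a red handle, 200 mm long, lying flat; origin at the centre of its underside
- wax: a bystander: a green tin of wax with a steel lid, 80 mm across, 60 mm high; origin at the centre of its underside

How it is judged:
On the way:
1. the pawl is lifted and the knob has run back to its stop (joint knob below 0.06 rad) (value of joint knob below 0.06 rad), for 0.2 s.
At the end, for the whole second after the job is handed in: The white pointer's tip rests within 12.4 mm (0.2 rad; teeth are 0.262 rad apart) of the red index's tip, held by the pawl fully down in a tooth (joint pawl below 0.07 rad), the knob still (under 0.05 rad/s) (distance between pointer_tip and red_index below 0.0124 m and value of joint pawl below 0.07 rad and velocity of joint knob between -0.05 and 0.05 rad/s); the robot touches nothing.
It fails at once if the red index is pushed out of place (over 4 mm) (distance of red_index from where it was at the start of the episode above 0.004 m).
It fails at once if another thing on the bench is moved by more than 30 mm (distance of any of blank, mallet, glue, tape, sanding_block, screwdriver, wax from where it was at the start of the episode above 0.03 m).
It also fails if it takes over 62 s, if anything falls off the work surface, if the arm or the gripper's body presses on something with over 40 N, if the wrist force passes 120 N, or if a joint passes its speed limit or range.

## Working session

There is one attempt and no reset: what is moved stays moved. The work goes in short steps, each a Python script; the robot and the scene stay as the last script left them, time stands still between calls to the robot, and variables do not carry over. Pictures are saved under pics/ and viewed, and the job is handed in when it is done.

```bash
ls; mkdir -p pics; python3 - <<'E'
from station import arm
import cv2,numpy as np
s=arm.sense();print(s)
for n in("scene","top","wrist"):
    i=arm.camera_info(n);p,d=arm.camera(n)
    print(n,i)
    cv2.imwrite(f"pics/a_{n}.png",p[:,:,::-1]);np.save(f"pics/a_{n}_d.npy",d)
E
```

```text
pics
{'clock': 0.0, 'joint_positions': array([ 9.97896674e-01,  2.21214778e-01,  1.52762883e+00, -1.78917212e-06,
        1.39468979e+00, -1.26086526e-01]), 'joint_velocities': array([ 3.65954447e-04, -1.60657136e-03,  1.86924985e-03, -1.88955822e-03,
       -1.29278568e-03, -3.24461331e-05]), 'effort': array([ 6.10963743e-04, -4.96888697e+01, -3.89405644e+01,  8.82091200e-08,
        1.06662355e-02, -2.96356539e-06]), 'eef_pos': array([0.26970026, 0.56309473, 0.20919693]), 'tcp_rot': array([-3.31448745e-04,  2.21552549e-01,  9.75147951e-01, -9.12010484e-04]), 'contact_force': array([ 0.08445262,  0.51567697, -0.3777382 ]), 'torque': array([-0.00221926, -0.00182316,  0.04445805]), 'gripper_width': 0.9968901738729706}
scene {'K': array([[516.81518818,   0.        , 317.89615319],
       [  0.        , 516.81518818, 193.94225632],
       [  0.        ,   0.        ,   1.        ]]), 'k1': 0.030851855066712126, 'rvec': array([ 1.80691001,  1.69656723, -0.68484118]), 'tvec': array([-0.08719025, -0.28171177,  2.28500258])}
top {'K': array([[401.37504365,   0.        , 319.59741202],
       [  0.        , 401.37504365, 200.6496079 ],
       [  0.        ,   0.        ,   1.        ]]), 'k1': -0.018320001408933046, 'rvec': array([ 2.18056294, -2.14307806,  0.12610079]), 'tvec': array([0.02175453, 0.57773765, 1.33783338])}
wrist {'K': array([[335.9666531 ,   0.        , 316.252451  ],
       [  0.        , 335.9666531 , 198.09082151],
       [  0.        ,   0.        ,   1.        ]]), 'k1': 0.0026449582947402146, 'rvec': array([-2.41681539, -1.52179014, -0.24658302]), 'tvec': array([-0.62449707, -0.04265091,  0.37970987])}
```

View pics/a_scene.png

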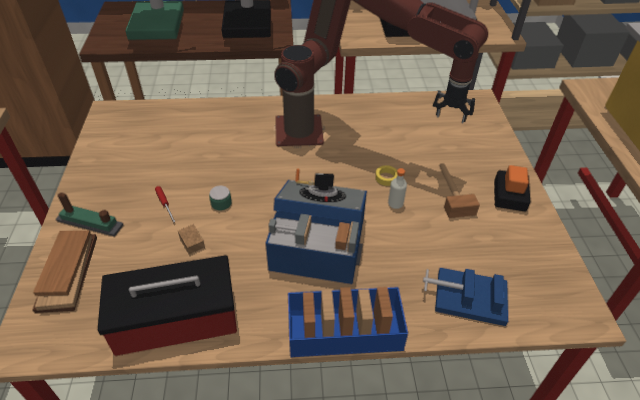

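View pics/a_top.png

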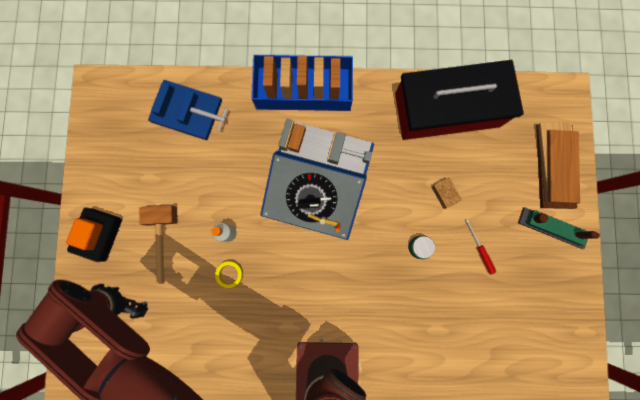

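View pics/a_wrist.png

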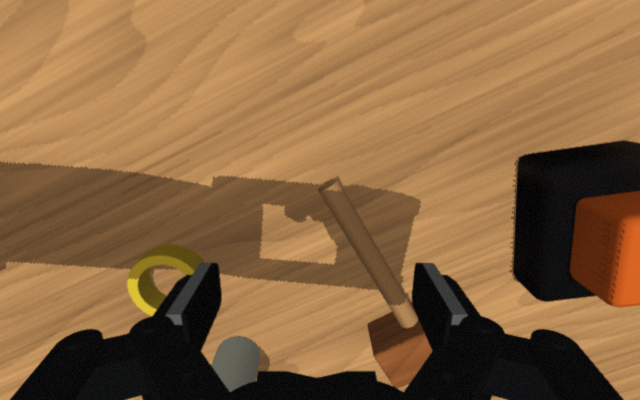

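The console sits at top image (318,195), yawed slightly; the knob is at about (312,197), the orange post at (338,226) and the red index at (309,177). I'll enlarge the picture and fit the face plane.

```bash
cat > h.py <<'E'
import numpy as np,cv2
from scipy.spatial.transform import Rotation as R
def cam(info):
    return np.array(info["K"]),float(info["k1"]),R.from_rotvec(np.ravel(info["rvec"])).as_matrix(),np.ravel(info["tvec"])
def slopes(info,uv):
    K,k1,_,_=cam(info);uv=np.atleast_2d(uv).astype(float)
    return cv2.undistortPoints(uv[:,None,:],K,np.array([k1,0,0,0.]))[:,0]
def ray(info,uv):
    K,k1,Rm,t=cam(info);s=slopes(info,uv)
    d=np.c_[s,np.ones(len(s))]@Rm
    return -Rm.T@t,d
def deproj(info,uv,z):
    c,d=ray(info,uv);return c+d*np.ravel(z)[:,None]
def onplane(info,uv,p0,n):
    c,d=ray(info,uv);return c+d*(((p0-c)@n)/(d@n))[:,None]
def proj(info,P):
    K,k1,Rm,t=cam(info)
    return cv2.projectPoints(np.atleast_2d(P).astype(float),np.ravel(info["rvec"]),t,K,np.array([k1,0,0,0.]))[0][:,0]
E
python3 - <<'E'
from station import arm
from h import *
i=arm.camera_info("top");p=cv2.imread("pics/a_top.png");d=np.load("pics/a_top_d.npy")
c=p[100:260,240:400];cv2.imwrite("pics/a_topz.png",cv2.resize(c,(600,600),interpolation=cv2.INTER_CUBIC))
m=np.zeros(d.shape,np.uint8)
cv2.fillPoly(m,[np.array([[280,160],[362,183],[346,232],[266,210]])],1)
cv2.circle(m,(312,197),32,0,-1); cv2.circle(m,(330,224),18,0,-1)
v,u=np.nonzero((m>0)&(d>0));P=deproj(i,np.c_[u,v],d[v,u])
for k in range(5):
    c0=np.median(P,0) if k==0 else P.mean(0)
    _,_,V=np.linalg.svd(P-P.mean(0));n=V[2]*np.sign(V[2][2]);r=(P-P.mean(0))@n
    P=P[abs(r)<max(2.5*r.std(),0.002)]
print(n,np.degrees(np.arccos(n[2])),P.mean(0),len(P),r.std(),np.degrees(np.arctan2(n[1],n[0])))
E
```

```text
[-0.42419933  0.1111188   0.89872551] 26.00895645395801 [0.59038256 0.05938035 0.18362548] 1262 0.0020998824943438336 165.32120855055086
```

View pics/a_topz.png

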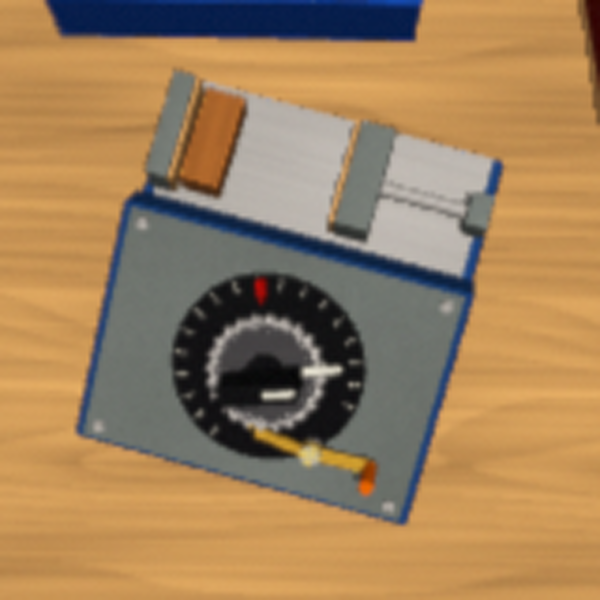

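```bash
cat >> h.py <<'E'
# rough face frame: n out, ux up slope, uy left(when facing from robot)
n=np.array([-0.42419933,0.1111188,0.89872551]);n/=np.linalg.norm(n)
ux=np.array([0,0,1.])-n[2]*n;ux/=np.linalg.norm(ux);uy=np.cross(n,ux)
pf=np.array([0.59038256,0.05938035,0.18362548])
def quat(M):
    q=R.from_matrix(M).as_quat();return [q[3],q[0],q[1],q[2]]
def tool(phi):
    """tool z=-n; tool x at angle phi (ccw seen from outside) from up-slope ux"""
    x=np.cos(phi)*ux+np.sin(phi)*uy;z=-n
    return np.c_[x,np.cross(z,x),z]
E
python3 - <<'E'
from station import arm
from h import *
s=arm.sense();i=arm.camera_info("wrist");K,k1,Rm,t=cam(i)
q=s["tcp_rot"];Rt=R.from_quat([q[1],q[2],q[3],q[0]]).as_matrix()
c=-Rm.T@t
print("cam in tool",Rt.T@(c-s["eef_pos"]));print("cam axes in tool\n",(Rt.T@Rm.T).round(3))
it=arm.camera_info("top")
uv=np.array([240,100])+np.array([[268,366]])/3.75
c0=onplane(it,uv,pf+n*0.004,n)[0];print("dial centre",c0, "foot h",c0)
for phi in np.arange(-np.pi,np.pi,np.pi/4):
    for off in (0.054,0.22):
        print(round(phi,2),off,np.round(j,2) if (j:=arm.ik(c0+n*off,quat(tool(phi)))) is not None else None)
E
```

```text
cam in tool [ 0.08022816  0.00049618 -0.16306653]
cam axes in tool
 [[-0.    -0.948 -0.319]
 [ 1.    -0.    -0.   ]
 [ 0.    -0.319  0.948]]
dial centre [0.56933353 0.05670436 0.17847193] foot h [0.56933353 0.05670436 0.17847193]
-3.14 0.054 [ 0.06 -0.31  2.08 -0.17  0.95 -1.19]
-3.14 0.22 [ 0.13 -0.54  1.96 -0.17  1.3  -1.18]
-2.36 0.054 [ 0.06 -0.31  2.08 -0.17  0.95 -1.97]
-2.36 0.22 [ 0.13 -0.54  1.96 -0.17  1.3  -1.96]
-1.57 0.054 None
-1.57 0.22 None
-0.79 0.054 None
-0.79 0.22 None
0.0 0.054 [ 0.06 -0.31  2.08 -0.17  0.95  1.95]
0.0 0.22 [ 0.13 -0.54  1.96 -0.17  1.3   1.96]
0.79 0.054 [ 0.06 -0.31  2.08 -0.17  0.95  1.17]
0.79 0.22 [ 0.13 -0.54  1.96 -0.17  1.3   1.18]
1.57 0.054 [ 0.06 -0.31  2.08 -0.17  0.95  0.38]
1.57 0.22 [ 0.13 -0.54  1.96 -0.17  1.3   0.39]
2.36 0.054 [ 0.06 -0.31  2.08 -0.17  0.95 -0.4 ]
2.36 0.22 [ 0.13 -0.54  1.96 -0.17  1.3  -0.39]
```

```bash
python3 - <<'E'
from station import arm
from h import *
c0=np.array([0.56933353,0.05670436,0.17847193])
arm.move_ptp(list(c0+n*0.17-0.08*uy),quat(tool(np.pi/2)))
arm.wait(0.3)
i=arm.camera_info("wrist");p,d=arm.camera("wrist")
import pickle;pickle.dump((i,p,d),open("pics/b.pkl","wb"))
cv2.imwrite("pics/b.png",p[:,:,::-1]);s=arm.sense();print(s["clock"],s["eef_pos"],s["contact_force"])
E
```

```text
2.6667 [ 0.47698931 -0.00154909  0.33114759] [-0.06454514 -0.95973793 -0.19562395]
```

View pics/b.png

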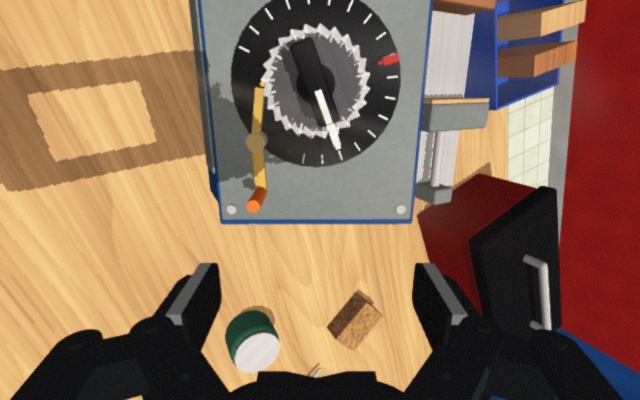

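```bash
python3 - <<'E'
from station import arm
from h import *
import pickle
from scipy.optimize import least_squares
i,p,d=pickle.load(open("pics/b.pkl","rb"))
hsv=cv2.cvtColor(p,cv2.COLOR_RGB2HSV)
# face plane
m=np.zeros(d.shape,np.uint8);cv2.fillPoly(m,[np.array([[205,5],[425,5],[405,195],[280,215],[222,130]])],1)
cv2.circle(m,(316,82),88,0,-1);cv2.fillPoly(m,[np.array([[235,70],[285,70],[280,218],[235,218]])],0)
v,u=np.nonzero((m>0)&(d>0));P=deproj(i,np.c_[u,v],d[v,u])
for k in range(4):
    c=P.mean(0);V=np.linalg.svd(P-c)[2];nn=V[2]*np.sign(V[2][2]);r=(P-c)@nn;P=P[abs(r)<max(2.5*r.std(),.0015)]
print("wrist plane n",nn,"vs",n,"offset at c",(c-pf)@n,r.std(),len(P))
h=lambda X:(X-c)@nn
# dial rim: points
dark=((hsv[...,2]<60)).astype(np.uint8)
cv2.imwrite("pics/b_dark.png",dark*255)
A=deproj(i,np.array([[250,60],[380,110],[330,155],[262,40]]),[d[60,250],d[110,380],d[155,330],d[40,262]])
print("dial heights",h(A))
orange=cv2.inRange(hsv,(5,170,120),(14,255,255));red=cv2.inRange(hsv,(0,150,100),(4,255,255))
for nm,mm,box in(("or",orange,(235,170,280,218)),("red",red,(370,45,405,75))):
    q=np.zeros_like(mm);x0,y0,x1,y1=box;q[y0:y1,x0:x1]=mm[y0:y1,x0:x1]
    v,u=np.nonzero(q);P=deproj(i,np.c_[u,v],d[v,u]);hh=h(P)
    print(nm,len(u),u.min(),u.max(),v.min(),v.max(),np.percentile(hh,[0,10,50,90,100]).round(4))
z=p[0:230,190:440];cv2.imwrite("pics/b_z.png",cv2.resize(z,None,fx=2.6,fy=2.6,interpolation=cv2.INTER_CUBIC)[:,:,::-1])
E
```

```text
wrist plane n [-0.42459143  0.11160366  0.89848024] vs [-0.42419933  0.1111188   0.89872551] offset at c -0.00046805947719749864 0.0007164658853621238 12160
dial heights [0.0023129  0.00319236 0.00213642 0.00265221]
or 293 247 266 187 211 [0.0162 0.0246 0.0524 0.0594 0.3368]
red 143 378 398 53 65 [0.0013 0.0137 0.015  0.016  0.0171]
```

View pics/b_z.png

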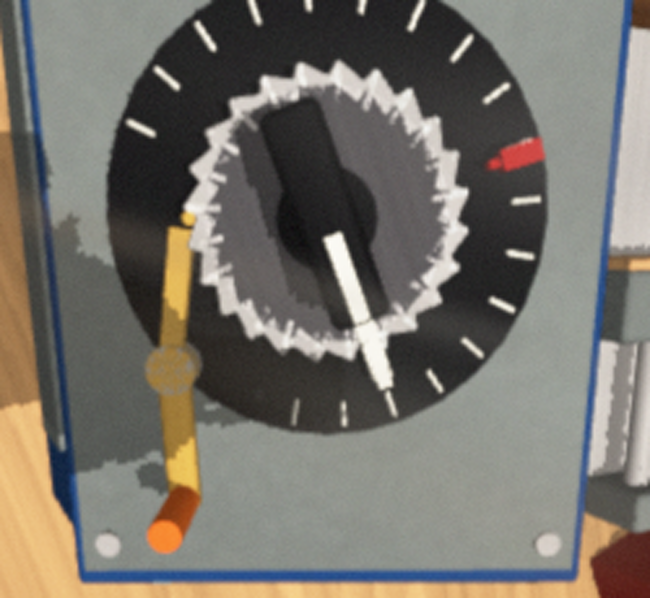

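View pics/b_dark.png

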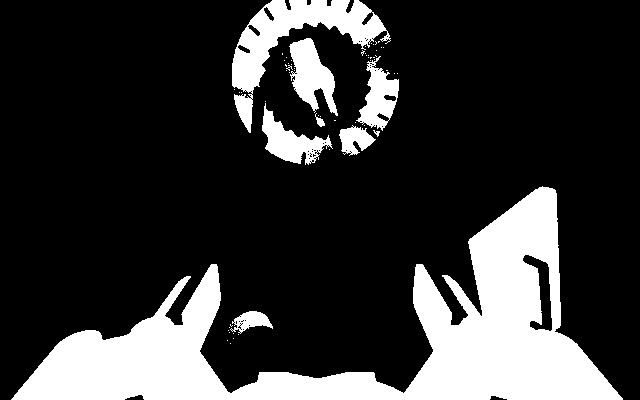

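```bash
cat >> h.py <<'E'
c1=None
n=np.array([-0.42459143,0.11160366,0.89848024]);n/=np.linalg.norm(n)
ux=np.array([0,0,1.])-n[2]*n;ux/=np.linalg.norm(ux);uy=np.cross(n,ux)
pf=pf-n*0.00047+0*n
E
python3 - <<'E'
from station import arm
from h import *
import pickle
from scipy.optimize import least_squares
i,p,d=pickle.load(open("pics/b.pkl","rb"))
hsv=cv2.cvtColor(p,cv2.COLOR_RGB2HSV)
def to2(uv,h):
    P=onplane(i,uv,pf+n*h,n)-pf;return np.c_[P@ux,P@uy]
m=np.zeros(d.shape,np.uint8);cv2.circle(m,(316,82),95,1,-1)
dark=((hsv[...,2]<60)&(m>0)).astype(np.uint8)
dark=cv2.morphologyEx(dark,cv2.MORPH_CLOSE,np.ones((9,9)))
cs=max(cv2.findContours(dark,cv2.RETR_EXTERNAL,cv2.CHAIN_APPROX_NONE)[0],key=cv2.contourArea)[:,0].astype(float)
cs=cs[cs[:,1]>2];q=to2(cs,0.0025)
f=least_squares(lambda x:np.hypot(q[:,0]-x[0],q[:,1]-x[1])-x[2],[*q.mean(0),.07],loss="soft_l1",f_scale=.0005)
x=f.x;print("dial",x,"med res",np.median(abs(f.fun)))
# wheel: outline bright teeth at 18mm
g=((hsv[...,1]<70)&(hsv[...,2]>60)).astype(np.uint8);mm=np.zeros_like(g);cv2.circle(mm,(318,82),58,1,-1);g&=mm
pts=np.argwhere(g)[:,::-1];q2=to2(pts,.018)
r=np.hypot(*(q2-x[:2]).T);ang=np.degrees(np.arctan2(q2[:,1]-x[1],q2[:,0]-x[0]))
e=[]
for a in range(-180,180,6):
    s=(ang>=a)&(ang<a+6)
    if s.any(): e.append(q2[s][np.argmax(np.where(r[s]<.054,r[s],0))])
e=np.array(e);f2=least_squares(lambda y:np.hypot(e[:,0]-y[0],e[:,1]-y[1])-y[2],[x[0],x[1],.05],loss="soft_l1",f_scale=.0005);print("wheel",f2.x)
# pixel direct depth of orange top
orange=cv2.inRange(hsv,(5,170,120),(14,255,255));v,u=np.nonzero(orange[170:218,235:280]);u+=235;v+=170
P=deproj(i,np.c_[u,v],d[v,u])-pf;hh=P@n;s=(hh>.055)&(hh<.063)
# post top brighter region: ellipse centre at h=59
print("top px mean",u[s].mean(),v[s].mean(),s.sum());tp=to2([[u[s].mean(),v[s].mean()]],.059)[0];print("post rel axis",tp-x[:2])
# red tip, pointer, ticks
Z=lambda a,b:[190+a/2.6,b/2.6]
def ang2(uv,h):
    w=to2([uv],h)[0]-x[:2];return np.hypot(*w),np.degrees(np.arctan2(w[1],w[0]))
print("red tip",ang2(Z(490,165),.019)," red outer mid",ang2(Z(543,150),.0155))
print("pointer tip",ang2(Z(390,388),.019))
T=[(140,128),(165,77),(205,35),(255,10),(308,3),(417,15),(462,47),(497,92),(525,200),(520,255),(503,305),(472,348),(435,380),(390,402),(344,413),(296,412)]
for t in T: print(t,np.round(ang2(Z(*t),.003),4))
E
```

```text
dial [-0.02022342 -0.01349435  0.06027148] med res 0.010732502598512605
wheel [-0.01903358 -0.00627038  0.04811839]
top px mean 253.20149253731344 205.21641791044777 134
post rel axis [-0.05367079 -0.09202124]
red tip (np.float64(0.06202581001521888), np.float64(24.913978284109238))  red outer mid (np.float64(0.08080833767689329), np.float64(22.62260553760863))
pointer tip (np.float64(0.05530978474004412), np.float64(-64.00866767048115))
(140, 128) [7.530000e-02 1.488533e+02]
(165, 77) [7.770000e-02 1.348173e+02]
(205, 35) [7.910000e-02 1.207121e+02]
(255, 10) [7.900000e-02 1.070777e+02]
(308, 3) [7.78000e-02 9.39158e+01]
(417, 15) [ 0.0805 66.9771]
(462, 47) [ 0.0799 53.8017]
(497, 92) [ 0.0785 40.1134]
(525, 200) [ 0.0739 12.0104]
(520, 255) [ 0.0719 -2.844 ]
(503, 305) [  0.0701 -17.8047]
(472, 348) [  0.0674 -33.6648]
(435, 380) [  0.0653 -49.3246]
(390, 402) [ 6.34000e-02 -6.62778e+01]
(344, 413) [ 6.29000e-02 -8.29005e+01]
(296, 412) [ 6.29000e-02 -9.99191e+01]
```

```bash
cat > fit.py <<'E'
from h import *
import pickle,sys
from scipy.optimize import least_squares
i,p,d=pickle.load(open("pics/b.pkl","rb"))
hsv=cv2.cvtColor(p,cv2.COLOR_RGB2HSV)
def to2(uv,h):
    P=onplane(i,uv,pf+n*h,n)-pf;return np.c_[P@ux,P@uy]
T=np.array([(140,128),(165,77),(205,35),(255,10),(308,3),(417,15),(462,47),(497,92),(525,200),(520,255),(503,305),(472,348),(435,380),(390,402),(344,413),(296,412)])
px=np.c_[190+T[:,0]/2.6,T[:,1]/2.6]
def circ(q):
    f=least_squares(lambda y:np.hypot(q[:,0]-y[0],q[:,1]-y[1])-y[2],[*q.mean(0),.07],loss="soft_l1",f_scale=.0007);return f.x,f.fun
x,_=circ(to2(px,.003));print("from picks",x)
w=((hsv[...,1]<90)&(hsv[...,2]>110)).astype(np.uint8)
N,lab,st,cen=cv2.connectedComponentsWithStats(w)
out=[]
for k in range(1,N):
    if 4<=st[k,4]<80:
        q=to2([cen[k]],.003)[0]-x[:2];r=np.hypot(*q)
        if .06<r<.08: out.append(cen[k])
out=np.array(out);q=to2(out,.003);x,fn=circ(q);print("ticks",len(out),x,abs(fn).max())
a=np.degrees(np.arctan2(*(q-x[:2]).T[::-1]))
print(np.round(sorted(a),1))
# tick phase
ph=np.degrees(np.angle(np.exp(1j*np.radians(a)*24).mean()))/24;print("phase mod15",ph)
tp=to2([[253.2,205.2]],.059)[0];print("post rel",tp-x[:2])
ux2=lambda v,h:to2([v],h)[0]-x[:2]
def pol(v,h):
    w=ux2(v,h);return np.hypot(*w),np.degrees(np.arctan2(w[1],w[0]))
Z=lambda a,b:[190+a/2.6,b/2.6]
print("red tip",pol(Z(488,165),.019),"red outer",pol(Z(543,151),.0155))
print("pointer",pol(Z(391,388),.019),"base",pol(Z(370,335),.019))
print("bar centre top end",pol(Z(292,108),.072),pol(Z(335,236),.072))
c=pf+x[0]*ux+x[1]*uy;print("axis foot",c,"z at foot should be .175")
E
python3 fit.py
```

```text
from picks [-0.01917708 -0.0045028   0.07184648]
ticks 19 [-0.01971729 -0.00486536  0.07197378] 0.007185955596008153
[-143.9 -134.8  -99.7  -84.6  -54.4  -39.4  -24.4   -9.4    5.6   21.1
   35.4   50.4   65.3   80.1   95.1  109.9  124.8  139.8  154.8]
phase mod15 5.23843693040148
post rel [-0.05417733 -0.10063492]
red tip (np.float64(0.05778490899050473), np.float64(17.627966943377785)) red outer (np.float64(0.07734630551410333), np.float64(16.633495814768334))
pointer (np.float64(0.06312525112998105), np.float64(-67.5575470315293)) base (np.float64(0.042404867882980514), np.float64(-67.68230874144392))
bar centre top end (np.float64(0.03036402512606724), np.float64(107.18644756206893)) (np.float64(0.005562550003328347), np.float64(-56.935178742656404))
axis foot [0.57221167 0.05912593 0.17454703] z at foot should be .175
```

```bash
cat >> h.py <<'E'
c=np.array([0.57221167,0.05912593,0.17454703])  # axis foot on face
def at(x,y,h): return list(c+x*ux+y*uy+h*n)
E
python3 - <<'E'
from station import arm
from h import *
import pickle
i,p,d=pickle.load(open("pics/b.pkl","rb"))
w=onplane(i,[[190+173/2.6,370/2.6]],c+n*.021,n)[0]-c;print("pivot",w@ux,w@uy)
px,py=-.054,-.0985
Q=quat(tool(np.pi/2))
arm.command_gripper(0.4)
arm.move_ptp(at(px,py,.11),Q)
print(arm.move_l(at(px,py,.036),feed=.08,max_force=10))
arm.wait(.2)
s=arm.sense();print(s["clock"],s["gripper_width"],s["contact_force"],(s["eef_pos"]-c)@np.c_[ux,uy,n])
p,d=arm.camera("wrist");cv2.imwrite("pics/c.png",p[:,:,::-1])
p,d=arm.camera("scene");cv2.imwrite("pics/c2.png",cv2.resize(p[150:230,250:400],None,fx=5,fy=5)[:,:,::-1])
E
```

```text
pivot -0.05493371895306829 -0.05154097145114706
False
4.925 0.39974998552635377 [-0.13856234 -0.45570524 -0.04089649] [-0.05346079 -0.09847049  0.03648694]
```

View pics/c.png

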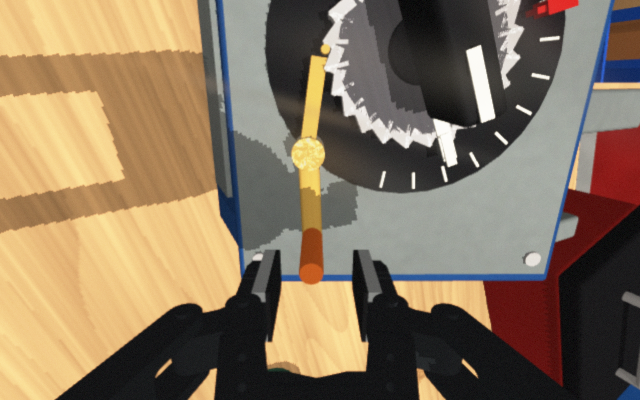

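View pics/c2.png

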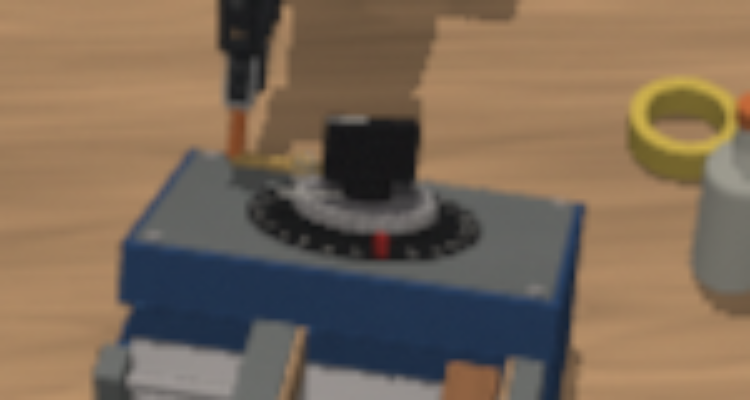

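```bash
python3 - <<'E'
from station import arm
from h import *
print(arm.move_l(at(-.054+.031,-.0965,.036),feed=.06,max_force=25))
s=arm.sense();print(s["clock"],s["contact_force"],(s["eef_pos"]-c)@np.c_[ux,uy,n])
arm.wait(2.5)
p,d=arm.camera("wrist");cv2.imwrite("pics/d.png",p[:,:,::-1])
s=arm.sense();print(s["clock"],s["contact_force"])
E
```

```text
False
5.6917 [-5.51056119  6.08564837  0.30854863] [-0.02423275 -0.09554477  0.03528311]
8.2417 [-5.31357561  5.03284589  0.09834713]
```

View pics/d.png

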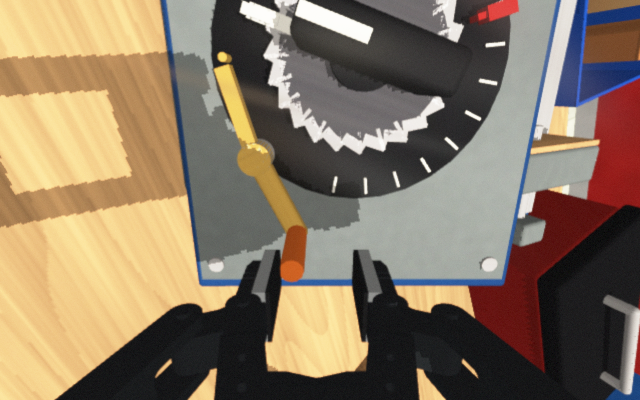

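```bash
python3 - <<'E'
from station import arm
from h import *
import pickle
arm.wait(1.0)
i=arm.camera_info("wrist");p,d=arm.camera("wrist");q=cv2.imread("pics/d.png")[:,:,::-1]
print("change",np.abs(p[:150,200:520].astype(int)-q[:150,200:520]).max(-1).mean())
arm.move_l(at(-.056,-.0985,.036),feed=.06)
arm.wait(.2);s=arm.sense();print(s["contact_force"])
arm.move_l(at(-.056,-.0985,.11),feed=.15)
arm.move_ptp(at(0.005,-0.085,.17),quat(tool(np.pi/2)));arm.wait(.2)
i=arm.camera_info("wrist");p,d=arm.camera("wrist");pickle.dump((i,p,d),open("pics/e.pkl","wb"))
cv2.imwrite("pics/e.png",cv2.resize(p[0:230,190:440],None,fx=2.6,fy=2.6,interpolation=cv2.INTER_CUBIC)[:,:,::-1])
print(arm.sense()["clock"])
E
```

```text
change 4.215291666666666
[ 0.47429116 -0.38619647  0.09711313]
11.525
```

View pics/e.png

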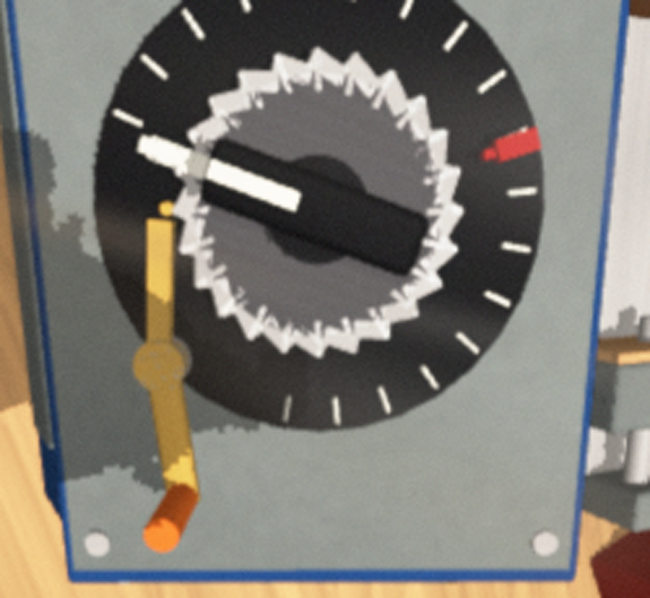

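```bash
python3 - <<'E'
from h import *
import pickle
i,p,d=pickle.load(open("pics/e.pkl","rb"))
def pol(v,h):
    w=onplane(i,[[190+v[0]/2.6,v[1]/2.6]],c+h*n,n)[0]-c;return np.hypot(w@ux,w@uy),np.degrees(np.arctan2(w@uy,w@ux))
print("pointer",pol((139,144),.019),pol((190,163),.02),"tick0",pol((128,118),.003),"red",pol((484,156),.019),pol((538,142),.0155),"tick10",pol((522,192),.003))
print("bar top ends",pol((300,200),.072),pol((410,265),.06))
from station import arm
for ph in (160.1,-19.9):
  for k in (0,1): print(ph,k)
for phi in (160.1,160.1+180,20.4,20.4+180):print(phi,arm.ik(at(0,0,.05),quat(tool(np.radians(phi)))))
E
```

```text
pointer (np.float64(0.06186878194622881), np.float64(160.21879379464767)) (np.float64(0.04421526678953049), np.float64(160.07091192468758)) tick0 (np.float64(0.07145520415451855), np.float64(154.8175256665736)) red (np.float64(0.058150419996533594), np.float64(17.239724852453318)) (np.float64(0.07693642544627163), np.float64(16.42691751374813)) tick10 (np.float64(0.07244776821170223), np.float64(5.1869963182555505))
bar top ends (np.float64(0.0043752122392790044), np.float64(145.97688815511486)) (np.float64(0.0325002341593034), np.float64(-28.514240759691905))
160.1 0
160.1 1
-19.9 0
-19.9 1
160.1 [ 0.0637521  -0.29102169  2.07492341 -0.17345419  0.9307665  -0.82910387]
340.1 [ 0.0637521  -0.29102169  2.07492341 -0.17345419  0.9307665   2.31248879]
20.4 [ 0.0637521  -0.29102169  2.07492341 -0.17345419  0.9307665   1.6091211 ]
200.4 [ 0.0637521  -0.29102169  2.07492341 -0.17345419  0.9307665  -1.53247156]
```

```bash
python3 - <<'E'
from station import arm
from h import *
Q=quat(tool(np.radians(160.1)))
B=np.c_[ux,uy,n]
arm.command_gripper(0.6)
arm.move_ptp(at(0,0,.13),Q)
print(arm.move_l(at(0,0,.046),feed=.1,max_force=12))
arm.command_gripper(0.0,squeeze=50)
arm.wait(.2)
s=arm.sense();print(s["clock"],s["gripper_width"]*85,s["contact_force"],s["torque"],(s["eef_pos"]-c)@B,s["joint_positions"][5])
p,d=arm.camera("wrist");cv2.imwrite("pics/f.png",p[:,:,::-1])
E
```

```text
False
14.3417 15.87203995660978 [-5.53362403 -1.30551167  5.43793419] [-0.19976644  0.64182015 -0.09963153] [ 0.00046332 -0.00014541  0.04682582] -0.8289016008822332
```

View pics/f.png

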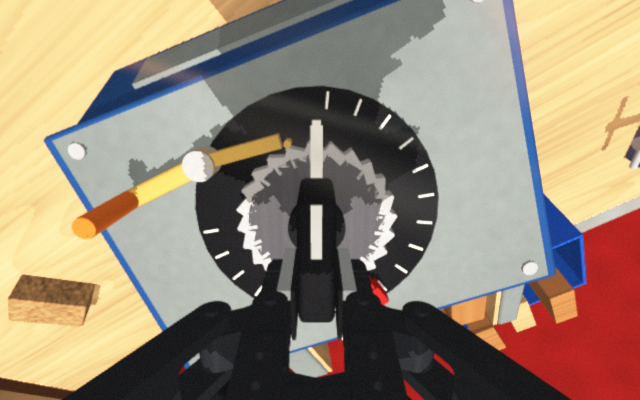

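```bash
python3 - <<'E'
from station import arm
from h import *
B=np.c_[ux,uy,n]
q0=np.array(arm.sense()["joint_positions"])
for a in (0.6,1.2,1.8,2.3,2.53):
    q=q0.copy();q[5]=q0[5]+a
    arm.move_joints(list(q))
    s=arm.sense();print(a,s["clock"],(s["joint_positions"][5]-q0[5]).round(3),s["contact_force"].round(1),s["torque"]@n,((s["eef_pos"]-c)@B).round(4),s["gripper_width"]*85)
import pickle
i=arm.camera_info("wrist");p,d=arm.camera("wrist");pickle.dump((i,p,d),open("pics/g.pkl","wb"));cv2.imwrite("pics/g.png",p[:,:,::-1])
E
```

```text
0.6 15.0167 0.6 [-5.4 -2.5  2.8] -0.10227150433256024 [-0.0002 -0.0009  0.0469] 16.126865124618963
1.2 15.6417 1.2 [-10.4  -3.1   5.2] 0.12930963028477388 [-0.0011 -0.0013  0.0468] 16.262577520076366
1.8 16.2667 1.8 [-13.9  -0.3   7.1] 0.1694229647751476 [-0.002  -0.001   0.0468] 15.687841218480816
2.3 16.8167 2.3 [-15.9   1.2   8.2] 0.11402878443309387 [-0.0026 -0.0004  0.0468] 16.056625502796816
2.53 17.15 2.53 [-15.    3.2   6. ] 0.05482007008709916 [-0.0027 -0.0001  0.0468] 16.024730059344954
```

View pics/g.png

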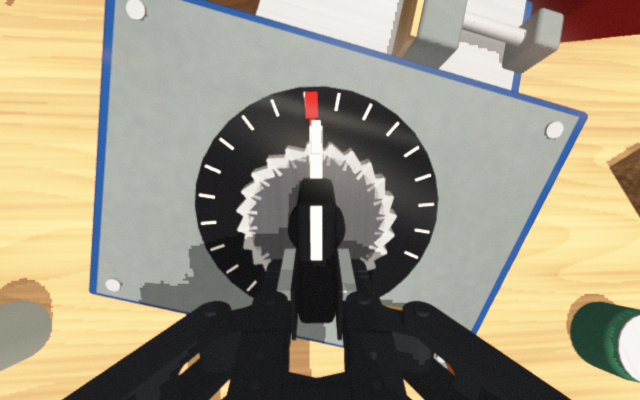

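```bash
python3 - <<'E'
from station import arm
from h import *
import pickle
arm.command_gripper(0.55)
arm.wait(.3)
print(arm.move_l(at(0,0,.14),feed=.12))
arm.move_ptp(at(0.005,-0.085,.17),quat(tool(np.pi/2)));arm.wait(.3)
i=arm.camera_info("wrist");p,d=arm.camera("wrist");pickle.dump((i,p,d),open("pics/k.pkl","wb"))
cv2.imwrite("pics/k.png",cv2.resize(p[0:230,190:440],None,fx=2.6,fy=2.6,interpolation=cv2.INTER_CUBIC)[:,:,::-1])
s=arm.sense();print(s["clock"],s["contact_force"])
t,_=arm.camera("top");cv2.imwrite("pics/k_top.png",t[:,:,::-1])
E
```

```text
False
20.575 [ 0.14808943 -0.76750066  0.10926394]
```

View pics/k.png

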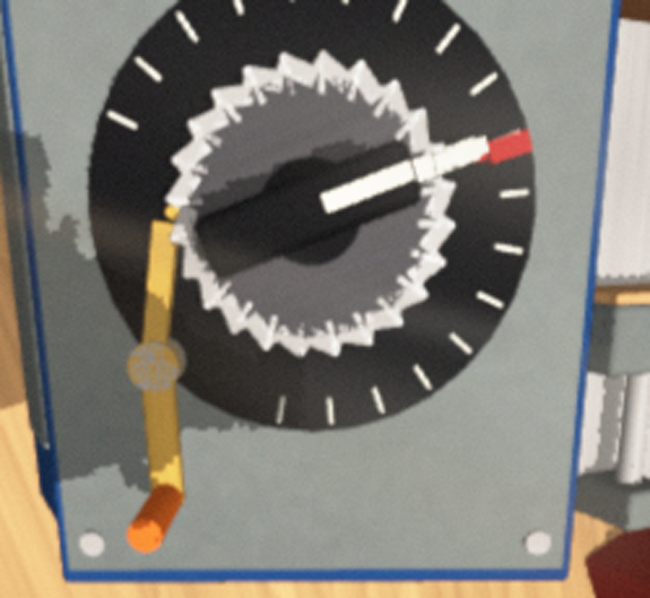

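View pics/k_top.png

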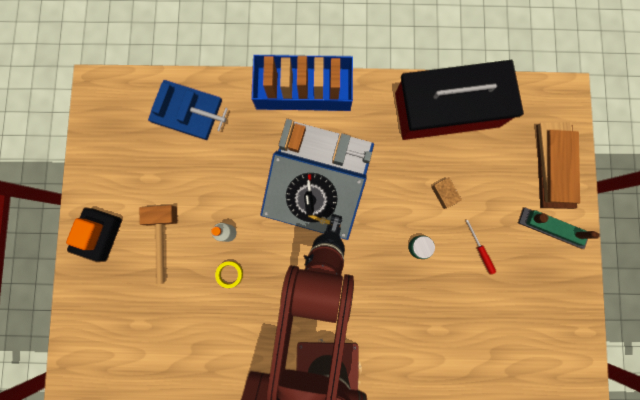

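```bash
python3 - <<'E'
from h import *
import pickle
from station import arm
i,p,d=pickle.load(open("pics/k.pkl","rb"))
def pol(v,h):
    w=onplane(i,[[190+v[0]/2.6,v[1]/2.6]],c+h*n,n)[0]-c;return np.hypot(w@ux,w@uy),np.degrees(np.arctan2(w@uy,w@ux))
print("pointer",pol((488,148),.019),pol((428,168),.019),"red outer",pol((530,141),.0155))
arm.wait(.3);j=arm.camera("wrist")[0];print("change",np.abs(j.astype(int)-p).mean(), arm.sense()["clock"])
arm.sign_off()
E
```

```text
pointer (np.float64(0.06271441141575619), np.float64(18.864104748302136)) (np.float64(0.0421178433166445), np.float64(19.587690359009226)) red outer (np.float64(0.0772643627900665), np.float64(17.077774704793164))
change 2.38746484375 20.975
the job is handed in; nothing more can be done
```

I carried out the whole sequence and handed the job in at about 21 s of the 62 s allowed. The interface gives no verdict, so the checks below are my own.

**What I did**
- **Pawl:** I lifted it with one finger of the half-open gripper against the orange post and held it up for about 3.5 s. A later picture put the pointer at 160.2°, about 5.4° (0.094 rad) short of the first tick, which matches the knob at its stop.
- **Winding:** I lowered the pawl, gripped the knob and turned it 2.53 rad clockwise in one grip. After I let go it should have fallen back to the tenth tooth (n = 9, 2.45 rad), which is nearest the index.

**Last checks**
- **Pointer:** it stands at about 19–19.6° and the red index at about 17°. That puts the tips about 2–3 mm apart, against the 12.4 mm limit.
- **Pawl and index:** the pawl looks fully down in a tooth, judged by eye. The red index reads about 0.5° from where it was, within measuring error.
- **Clear of everything:** the arm reads under 1 N of outside force. The other things look unmoved in the top view, judged by eye.

**Less certain**
- My picture comparisons for stillness only gave small mean differences (4.2 during run-back, 2.4 at the end, out of 255). I put these down to image noise, but had no baseline to compare them with.
- My first circle fit to the dial rim was bad. I replaced it with a fit to the tick marks, which put the axis foot at 174.5 mm height against the stated 175 mm.
- While winding, the side load on the wrist rose to about 18 N, well under the limit.

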